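Index the sample carousel by one turn of its hand wheel

ROBOT

A 7-joint arm with a two-finger parallel gripper is mounted at the origin on the work surface. World frame = base frame: x ahead of the robot, y to its left, z up, the work surface at z = 0. Lengths are in mm, angles in rad, forces in N, time in s.
With the tool pointing down it reaches from about 400 to 850 mm from the base axis. Payload 6.9 kg.
Tool frame: the origin (TCP) lies on the mounting face of the last link; the fingertips stand 173 mm ahead of it and the grasp point (between the pads) lies 155 mm ahead of it; z points along the fingers, y is the direction in which the jaws open and shut (so a half turn about z gives the same grasp; the last joint's range is limited). The gripper opens to 85 mm and grips with 20 to 120 N. Pads are 22 mm wide; open, the fingers measure 114 mm over their backs; the gripper's body (76 mm by 85 mm) begins 54 mm behind the grasp point. The pads swing forward as they close: fully open they stand 13 mm farther back than shut.
Start: joints at [-1.165, 0.507, -0.238, 1.5, 0.126, 1.149, -0.155], TCP at [184.603, 597.109, 404.675] pointing down, gripper open.
Joint ranges: [-3.08, 3.08], [-0.24, 2.05], [-1.43, 1.35], [0, 2.5], [-1.52, 4.66], [0.17, 1.96], [-2.89, 2.89]. Speed limits (rad/s): [2.39, 2.39, 3.14, 3.14, 3.14, 3.14, 3.14].

INTERFACE

Orientations are given as a unit quaternion [w, x, y, z].
In Python, from plant import robot gives the robot as it stands. The module is installed in compiled form; this text tells all that it offers.
- The arm moves only by the tool step_arm, never from a script. Its argument "moves" is one flat list of numbers, 7 for each row, row after row: the turn, a rotation vector about the tool's x, y, z in degrees, then the shift along the tool's x, y, z in mm, then the closure, from 0 (fully open) to 1 (shut). In form: [wx, wy, wz, x, y, z, fingers, wx, wy, wz, x, y, z, fingers, ...]. A call has 1 to 12 rows; each row shifts and turns the pose as measured when the row begins, along the tool's axes as they then stand; what a row does not reach is not made up. A row lasts 1/12 s, in which the tool goes at most 41.7 mm and 7.16 degrees, less where a joint would pass 70% of its speed; a pose out of reach is approached as far as the arm can. A call with a gripper value outside its range is refused whole. The fingers move at their own pace and stop on an object; "newtons" is the grip in N (left out, the last holds). Time passes only in rows, so rows that do not move let the fingers close. It gives the time, the measured TCP pose, the force and the opening at its end, in the units of the state.
- robot.observe(): the state, without advancing time (a new reading comes with each control period).
- robot.grab_frame(name): name is "scene" or "top" or "wrist"; returns a dict with "frame" (384x512x3 uint8, red, green, blue), "z_map" (384x512 float32, mm along the optical axis (not along the pixel's ray), 0 where there is no reading), "fx", "fy", "cx", "cy" (pixels), "T" (4x4, takes a point from camera to world coordinates); the wrist camera has in their place "mount" (4x4, takes a point from camera to tool coordinates, whose origin is the TCP and whose axes are the flange's). Camera axes: x right, y down, z forward; pixel columns grow to the right and rows downward; lengths in mm; the calibration is good to about 2 mm. The wrist camera is an equidistant fisheye: a pixel r from the principal point sees the ray r / f radians off the axis. A picture is of the moment at which its call begins: read the wrist's pose just before it.
- robot.finish_job(): hands the job in, once; it reports no verdict.
The state is a dict: "time_s": time; "qpos": joint angles; "qvel": joint speeds; "joint_efforts": joint torques, N m; "tcp_pos": TCP position; "tcp_rot": TCP orientation; "ft_force": force on the tool from outside, world axes, zero at the start; "moment": the same for the moment, N m; "opening": finger opening in mm.
Only numpy, scipy, OpenCV 4.12 (cv2) and the standard library are available. Lean on these libraries where they do the work, as an engineer would, in place of code of your own. Each camera call takes 0.05 s, during which the arm holds its last target.

TASK

Bring the next sample bottle (orange cap) under the reading head: with your fingertips push the black upright handle of the hand wheel clockwise, seen from above, through exactly one full turn, so that the red mark on the rim comes back to the yellow pointer. Push only on the handle and do not grip it, do not turn the wheel backwards or on into a second turn, and do not touch the sample bottles, push the carousel by hand or disturb anything else. Then take the hand clear.

Things in the scene. Friction and masses are not known exactly. Their poses are not given: they have to be found in the camera images.
- indexer: fixed bench indexer: grey base plate 230 x 530 x 20 mm with the hand wheel at one end, a bottle carousel at the other. Origin on the table below the wheel's axis; z up; +y points to the carousel's axis, 270 mm off. Yellow pointer post on the -x side, 98 to 118 mm from the wheel's axis, 93 mm tall; reading head on a post on the carousel's +x side, 225 mm tall (heights above the table)
- wheel (a joint): angle of the horizontal hand wheel (vertical axis), rad: 0 at the start, red mark at the pointer; grows clockwise seen from above; one turn is 6.283. No stop or detent within a turn either way and beyond; stays where it is left; 2 to 4 N on the handle turns it. The carousel is geared to it: a sixth of a turn, also clockwise, per wheel turn
- wheel_axis (a point): point on the wheel's axis at the height of the rim's centreline, 90 mm above the table
- rim: the wheel's steel rim, hub and three spokes: rim 180 mm across its centreline, bar 18 mm thick (its top is 99 mm above the table), hub 52 mm across, top 101 mm above the table; red mark on the rim at the spoke that carries the handle. Origin on the axis at rim height
- grip: the wheel's handle: a black upright round grip on one spoke, 24 mm across, its axis 70 mm from the wheel's axis, its black part from 107 to 162 mm above the table. Origin at its foot, on its axis, 95 mm above the table; it travels with the wheel and spins freely on its own stem
- grip_mid (a point): point on the handle's axis, 140 mm above the table (22 mm below its top)
- carousel: aluminium disc 240 mm across with six wire rings (places) at 85 mm from its axis, top face 60 mm above the table; turned only by the wheel. Origin on its axis at the disc's underside; the tops of the bottles standing on it are 145 mm above the table
- station (a point): the place under the reading head, at the height of the carousel's top face: 85 mm from the carousel's axis on its +x side
- sample_a: white sample bottle with a white cap, 38 mm across, 85 mm tall, standing loose in a carousel ring, under the reading head at the start; origin at the centre of its underside
- sample_b: white sample bottle with an orange cap, 38 mm across, 85 mm tall, standing loose in a carousel ring, the next to come under the reading head; origin at the centre of its underside
- sample_c: white sample bottle with a white cap, 38 mm across, 85 mm tall, standing loose in a carousel ring; origin at the centre of its underside
- sample_d: white sample bottle with a white cap, 38 mm across, 85 mm tall, standing loose in a carousel ring; origin at the centre of its underside
- jar: small amber jar with a blue cap, 40 mm across, 50 mm tall, loose on the indexer's base plate beside the wheel; a bystander; origin at its underside
- bottle_1: white wide bottle, 80 mm across, 165 mm tall, loose on the table; a bystander; origin at its underside
- bottle_2: white wide bottle, 80 mm across, 165 mm tall, loose on the table; a bystander; origin at its underside
- beaker: clear open beaker, 70 mm across, 90 mm tall, loose on the table; a bystander; origin at its underside
- spare_cap: spare green bottle cap, a disc 34 mm across and 20 mm tall, loose on the indexer's base plate between wheel and carousel; a bystander; origin at its underside
Mind the look-alikes: they are no part of the job. What is shaped like the sample_c but pink is not meant.

How it is judged:
By the outcome, as a careful person would: the job done as asked, in the order asked, and still so for the second after the job is handed in, with the robot touching nothing.
It also fails if it takes over 58 s, if anything falls off the work surface, if the arm or the gripper's body presses on something with over 40 N, if the wrist force passes 120 N, or if a joint passes its speed limit or range.

## Working session

There is one attempt and no reset: what is moved stays moved. The work goes in short steps, Python scripts to look and compute and a tool call to move; the robot and the scene stay as the last step left them, time stands still between calls to the robot, and variables do not carry over. Pictures are saved under pics/ and viewed, and the job is handed in when it is done.

Besides the shell and the picture viewer there is one more tool, called after "Call:" in YAML: its name, and indented under it one key for each argument. step_arm: Moves the arm, as the interface text tells. Its arguments: {"type":"object","properties":{"moves":{"type":"array","items":{"type":"number"}},"newtons":{"type":"number"}},"required":["moves"]}

```bash
mkdir -p pics; cat > h.py <<'E'
from plant import robot
import numpy as np, cv2
def save(n,fn):
    f=robot.grab_frame(n); cv2.imwrite('pics/'+fn+'.png',f['frame'][:,:,::-1]); np.savez('pics/'+fn+'.npz',**f); return f
def pt(f,u,v,z=None):
    T=f['T']; d=T[:3,:3]@np.array([(u-f['cx'])/f['fx'],(v-f['cy'])/f['fy'],1.]); o=T[:3,3]
    if z is None: return o+d*f['z_map'][int(v),int(u)]
    return o+d*(z-o[2])/d[2]
E
python3 - <<'E'
from h import *
s=robot.observe(); print({k:np.round(v,3) for k,v in s.items()})
for n in ['scene','top']:
    f=save(n,n+'0'); print(n,f['T'].round(3),f['fx'],f['cx'],f['cy'])
print(robot.observe()['time_s'])
E
```

```text
{'time_s': np.float64(0.0), 'qpos': array([-1.165,  0.508, -0.238,  1.501,  0.126,  1.149, -0.155]), 'qvel': array([ 0.001,  0.001, -0.   , -0.001,  0.003,  0.002,  0.   ]), 'joint_efforts': array([ 3.0000e-03, -6.2061e+01, -2.1860e+00, -2.4966e+01,  1.2000e-02,
        1.2000e-02, -0.0000e+00]), 'tcp_pos': array([184.605, 596.916, 403.837]), 'tcp_rot': array([-0.   ,  0.149,  0.989, -0.001]), 'ft_force': array([-0.537,  0.764, -0.366]), 'moment': array([-0.017,  0.007,  0.024]), 'opening': np.float64(85.279)}
scene [[-4.200000e-01  5.320000e-01 -7.350000e-01  1.548709e+03]
 [ 9.070000e-01  2.420000e-01 -3.440000e-01  4.294180e+02]
 [-5.000000e-03 -8.120000e-01 -5.840000e-01  8.778750e+02]
 [ 0.000000e+00  0.000000e+00  0.000000e+00  1.000000e+00]] 452.5155707869304 247.78255294738184 184.0985693464536
top [[-1.00000e-03 -9.98000e-01  5.50000e-02  5.06533e+02]
 [-1.00000e+00  1.00000e-03  1.10000e-02 -4.42460e+01]
 [-1.10000e-02 -5.50000e-02 -9.98000e-01  1.23818e+03]
 [ 0.00000e+00  0.00000e+00  0.00000e+00  1.00000e+00]] 354.8553113671136 255.7689096718192 196.19991091189695
0.1
```

View pics/scene0.png

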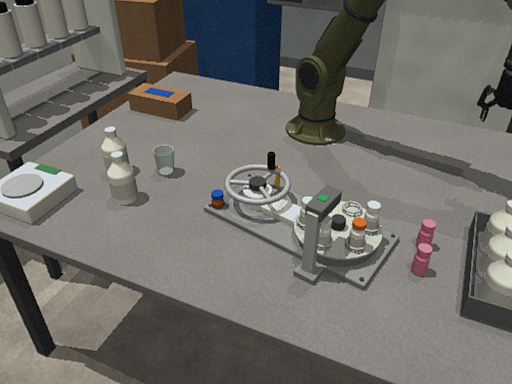

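View pics/top0.png

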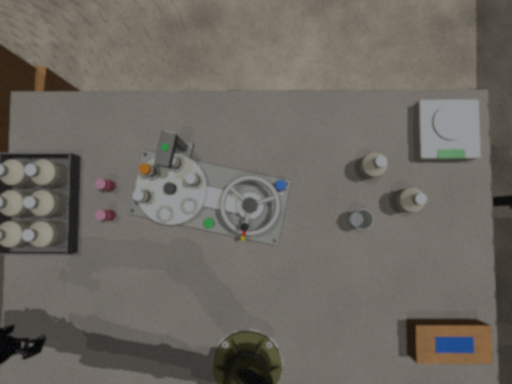

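The scene view shows the wheel at about (257,184) with the black handle at (271,160), and the carousel and reading head at (320,220). In the top view the wheel is at about (250,205), the handle at (244,230) and the carousel at (171,190). The blue jar is at (281,185) and the green cap at (209,223).

```bash
python3 - <<'E'
from h import *
f=dict(np.load('pics/top0.npz')); im=f['frame']; 
c=im[130:260,110:310][:,:,::-1]; cv2.imwrite('pics/c0.png',cv2.resize(c,None,fx=4,fy=4,interpolation=cv2.INTER_CUBIC))
s=dict(np.load('pics/scene0.npz')); c=s['frame'][135:285,195:405][:,:,::-1]; cv2.imwrite('pics/c1.png',cv2.resize(c,None,fx=3.8,fy=3.8,interpolation=cv2.INTER_CUBIC))
hsv=cv2.cvtColor(im,cv2.COLOR_RGB2HSV)
def blob(name,lo,hi,z,box=(110,130,310,260),h=hsv,f=f):
    m=cv2.inRange(h,np.array(lo),np.array(hi)); k=np.zeros_like(m); x0,y0,x1,y1=box;k[y0:y1,x0:x1]=m[y0:y1,x0:x1]
    n,l,st,ce=cv2.connectedComponentsWithStats(k)
    for i in range(1,n):
        if st[i,4]>=4: print(name,st[i],ce[i].round(1),pt(f,*ce[i],z).round(1))
blob('orange',(8,150,100),(18,255,255),145)
blob('yellow',(20,130,80),(35,255,255),93)
blob('red',(0,150,80),(6,255,255),99)
blob('red2',(172,150,80),(180,255,255),99)
blob('blue',(105,120,60),(125,255,255),70)
blob('green',(45,120,60),(85,255,255),40)
blob('black',(0,0,0),(180,255,45),162)
g=cv2.cvtColor(im,cv2.COLOR_RGB2GRAY)
print(cv2.HoughCircles(g[150:250,200:300],cv2.HOUGH_GRADIENT,1,20,param1=100,param2=15,minRadius=22,maxRadius=36))
hs=cv2.cvtColor(s['frame'],cv2.COLOR_RGB2HSV)
blob('S black',(0,0,0),(180,255,45),162,(220,140,300,200),hs,s)
E
```

```text
orange [140 164  10  10  80] [144.4 168.5] [653.5 314.  145. ]
yellow [241 236   4   4  15] [242.4 237.6] [436.6  11.4  93. ]
red [242 231   3   4   9] [243.3 232.7] [452.6   8.1  99. ]
blue [275 180  11  11  82] [280.2 185.1] [ 607.7 -112.    70. ]
green [162 144   6   7  35] [164.5 146.7] [742.3 280.7  40. ]
green [204 219   9   8  56] [208.4 222.7] [483.5 128.9  40. ]
black [174 137   6  12  26] [175.9 143.5] [728.4 212.8 162. ]
black [241 225   5   4  16] [243.2 226.6] [474.    5.5 162. ]
[[[49.5 54.5 29.9]]]
S black [268 152   7  18 120] [271.  160.4] [511.8  19.4 162. ]
S black [261 183   5   5  11] [263.8 185. ] [633.4  48.8 162. ]
S black [249 184  11   7  42] [254.2 187.4] [654.2  29.8 162. ]
```

View pics/c0.png

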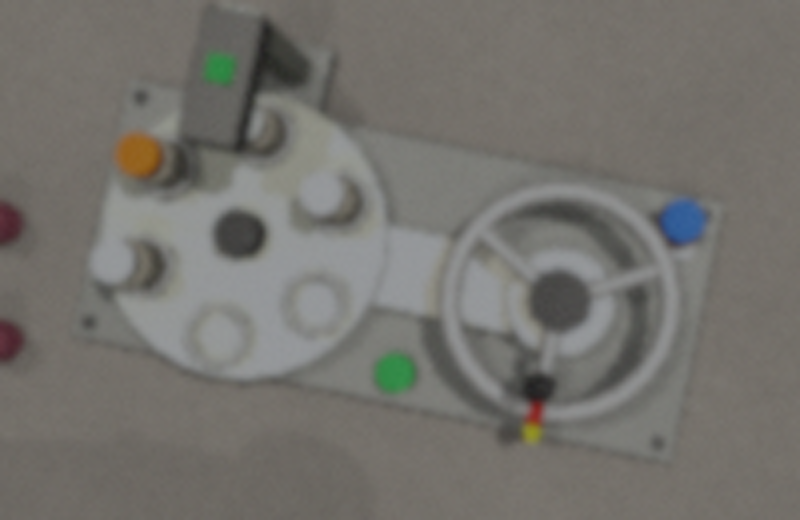

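View pics/c1.png

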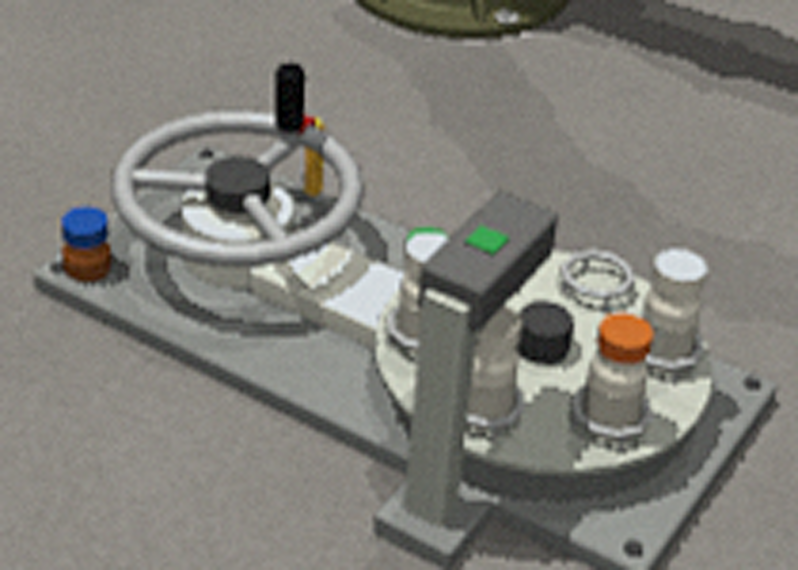

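```bash
python3 - <<'E'
from h import *
f=dict(np.load('pics/top0.npz')); im=f['frame']
g=cv2.cvtColor(im,cv2.COLOR_RGB2GRAY)
print('rim hough @99', pt(f,249.5,204.5,95).round(1), 'r', 29.9*(1238-95)/f['fx'])
# hub dark
hub=cv2.inRange(g[190:220,235:265],0,75); n,l,st,ce=cv2.connectedComponentsWithStats(hub)
for i in range(1,n):
    if st[i,4]>30: print('hub',st[i],ce[i]+[235,190],pt(f,*(ce[i]+[235,190]),101).round(1))
# rim from height slab in world points
for n in ['top','scene']:
    f=dict(np.load(f'pics/{n}0.npz')); v,u=np.mgrid[:384,:512]; z=f['z_map']
    P=np.stack([(u-f['cx'])/f['fx']*z,(v-f['cy'])/f['fy']*z,z],-1)@f['T'][:3,:3].T+f['T'][:3,3]
    ok=(z>0)&(np.hypot(P[...,0]-540,P[...,1]+12)<130)
    for lo,hi,nm in [(86,102,'rim'),(112,170,'grip')]:
        Q=P[ok&(P[...,2]>lo)&(P[...,2]<hi)]
        if len(Q)<5: continue
        if nm=='rim':
            from scipy.optimize import least_squares
            Q=Q[np.hypot(Q[:,0]-540,Q[:,1]+12)>60]
            r=least_squares(lambda p:np.hypot(Q[:,0]-p[0],Q[:,1]-p[1])-p[2],[540,-12,90],loss='soft_l1'); print(n,'rim',len(Q),r.x.round(1))
        else: print(n,nm,len(Q),np.median(Q,0).round(1),Q.min(0).round(1),Q.max(0).round(1))
    ok=(z>0)&(np.hypot(P[...,0]-590,P[...,1]-240)<180)&(P[...,2]>54)&(P[...,2]<66)
    m=ok.astype(np.uint8); Q=P[ok]; (c,rr)=cv2.minEnclosingCircle(Q[:,:2].astype(np.float32)); print(n,'disc',len(Q),c,rr)
E
```

```text
rim hough @99 [542.9 -11.4  95. ] r 96.30883040283345
hub [ 9  9 11 12 90] [248.21111111 204.77777778] [541.8  -7.5 101. ]
top rim 968 [539.6 -10.5  89.1]
top grip 53 [472.7   3.2 162.3] [463.6  -7.5 115.3] [484.1  15.5 165.9]
top disc 2633 (616.6489868164062, 246.33181762695312) 140.08245849609375
scene rim 917 [549.8  -8.   88.9]
scene grip 135 [483.7   7.1 141.8] [463.1  -6.9 112.1] [491.   17.2 167. ]
scene disc 1752 (622.4486694335938, 253.17274475097656) 142.17503356933594
```

Both views agree on the geometry: wheel axis ≈ (542,−10), pointer at 108 mm and handle at 70 mm, with the indexer yawed −11.5°. I'll shut the fingers, align the tool with the indexer and travel to a spot behind the handle.

Call:
step_arm:
  moves: [0,0,-5.5,0,0,0,1,0,0,0,-10,-15,0,1,0,0,0,-20,-29,0,1,0,0,0,-20,-29,0,1,0,0,0,-20,-29,0,1,0,0,0,-20,-29,0,1,0,0,0,-20,-29,0,1,0,0,0,-20,-29,0,1,0,0,0,-20,-29,0,1,0,0,0,-20,-29,0,1]
  newtons: 20

```text
time_s: 0.93
tcp_pos: [301.5, 315.7, 398.1]
tcp_rot: [-0.004, 0.093, 0.996, -0.003]
ft_force: [1.1, 0.8, -0.6]
opening: 0.1
```

```bash
cat >> h.py <<'E'
from scipy.spatial.transform import Rotation as R
C=np.array([542,-10.]); ex=np.array([.98,-.199]); ey=np.array([.199,.98])
def st():
    s=robot.observe(); p=s['tcp_pos']; r=R.from_quat(np.roll(s['tcp_rot'],-1)).as_matrix()
    d=p[:2]-C; F=s['ft_force']
    print('t',round(float(s['time_s']),2),'world',p.round(1),'idx',np.round([d@ex,d@ey],1),'yaw err',round(float(np.degrees(np.arctan2(r[:2,1]@-ex,r[:2,1]@ey))),1),'tilt',r[2].round(3),'F idx',np.round([F[:2]@ex,F[:2]@ey,F[2]],2),'q',s['qpos'].round(2),'open',round(float(s['opening']),1))
    return s
E
python3 -c "
from h import *
st()"
```

```text
t 0.93 world [301.5 315.7 398.1] idx [-300.5  271.3] yaw err 0.9 tilt [ 0.008 -0.007 -1.   ] F idx [ 0.88  0.96 -0.61] q [-0.68  0.23 -0.22  1.97  0.06  0.96  0.45] open 0.1
```

Call:
step_arm:
  moves: [0,0,0,-23,-33,-1,1,0,0,0,-23,-33,0,1,0,0,0,-23,-33,0,1,0,0,0,-23,-33,0,1,0,0,0,-23,-33,0,1,0,0,0,-23,-33,0,1,0,0,0,-23,-33,0,1,0,0,0,-23,-33,0,1,0,0,0,-23,-33,0,1,0,0,0,-12,-16,0,1,0,0,0,0,0,0,1]

```text
time_s: 1.85
tcp_pos: [461.4, -55.5, 399.2]
tcp_rot: [-0.003, 0.096, 0.995, -0.005]
ft_force: [0.0, -0.3, -0.3]
opening: 0.1
```

```bash
python3 -c "
from h import *
st(); f=save('wrist','w1'); save('scene','s1'); print(f['mount'].round(3),f['fx'],f['cx'],f['cy'])"
```

```text
t 1.85 world [461.4 -55.5 399.2] idx [-70.  -60.6] yaw err 0.4 tilt [ 0.006 -0.01  -1.   ] F idx [ 0.07 -0.3  -0.3 ] q [ 0.03  0.26  0.05  1.91 -0.    0.97  1.45] open 0.1
[[-1.0000e-03 -9.5700e-01 -2.9000e-01  7.2830e+01]
 [ 1.0000e+00 -1.0000e-03 -0.0000e+00 -3.7400e-01]
 [-0.0000e+00 -2.9000e-01  9.5700e-01  3.1166e+01]
 [ 0.0000e+00  0.0000e+00  0.0000e+00  1.0000e+00]] 297.3186396354542 251.37069367614518 190.54984753078102
```

View pics/w1.png

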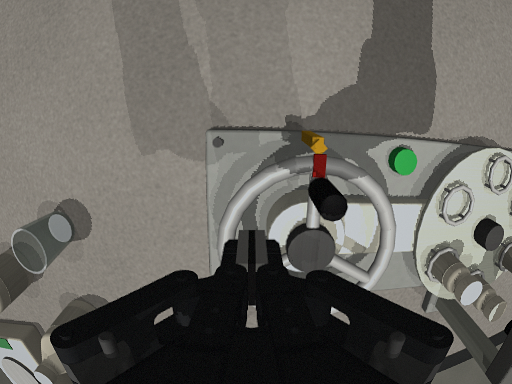

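View pics/s1.png

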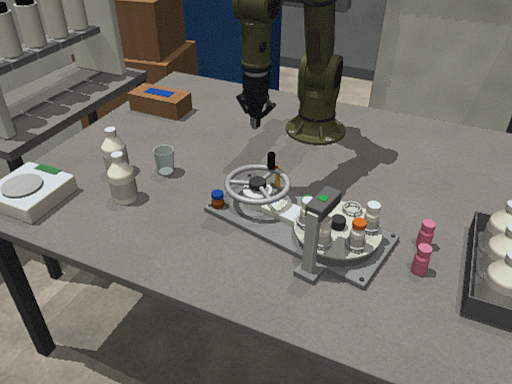

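The wrist view shows the handle at about (325,198), the red mark at (319,165) and the yellow pointer at (316,142). The tips are at (252,238), on the −y side of the handle. I'll check the handle position from this view, then lower.

```bash
cat >> h.py <<'E'
def wray(f,s,u,v,z):
    dx,dy=u-f['cx'],v-f['cy']; r=np.hypot(dx,dy); th=r/f['fx']; d=np.array([dx/r*np.sin(th),dy/r*np.sin(th),np.cos(th)])
    Rt=R.from_quat(np.roll(s['tcp_rot'],-1)).as_matrix(); M=f['mount']
    o=Rt@M[:3,3]+s['tcp_pos']; d=Rt@M[:3,:3]@d; p=o+d*(z-o[2])/d[2]
    q=p[:2]-C; return p.round(1),np.round([q@ex,q@ey],1)
E
python3 -c "
from h import *
f=dict(np.load('pics/w1.npz')); s=robot.observe()
hsv=cv2.cvtColor(f['frame'],cv2.COLOR_RGB2HSV)
for n,lo,hi,z in [('yel',(15,150,120),(35,255,255),93),('red',(0,150,80),(6,255,255),99)]:
    m=cv2.inRange(hsv,lo,hi); k=m*0;k[120:190,290:345]=m[120:190,290:345]; M=cv2.moments(k,True); u,v=M['m10']/M['m00'],M['m01']/M['m00'];print(n,u,v,wray(f,s,u,v,z))
print('hub',wray(f,s,311,248,101)); print('grip top',wray(f,s,333,206,162),'foot',wray(f,s,317,183,107))
"
```

```text
yel 318.6577540106952 145.3048128342246 (array([435.7,  14.4,  93. ]), array([-109. ,    2.8]))
red 319.3233082706767 165.3984962406015 (array([453.7,  11.2,  99. ]), array([-90.8,   3.2]))
hub (array([536.7,  -7.7, 101. ]), array([-5.6,  1.2]))
grip top (array([471.2,   6. , 162. ]), array([-72.6,   1.6])) foot (array([467.8,   5.3, 107. ]), array([-75.8,   0.2]))
```

Call:
step_arm:
  moves: [0,0,0,0,0,30,1,0,0,0,0,0,30,1,0,0,0,0,0,30,1,0,0,0,0,0,12,1,0,0,0,0,0,0,1]

```text
time_s: 2.37
tcp_pos: [458.0, -44.5, 295.1]
tcp_rot: [-0.002, 0.09, 0.996, -0.001]
ft_force: [-0.2, -0.6, -0.2]
opening: -0.2
```

```bash
python3 -c "
from h import *
st(); f=save('wrist','w2'); f=save('scene','s2');c=f['frame'][60:260,180:380][:,:,::-1]; cv2.imwrite('pics/c2.png',cv2.resize(c,None,fx=3,fy=3,interpolation=cv2.INTER_CUBIC))"
```

```text
t 2.37 world [458.  -44.5 295.1] idx [-75.5 -50.6] yaw err 1.2 tilt [ 0.005 -0.003 -1.   ] F idx [-0.03 -0.66 -0.15] q [ 0.02  0.39  0.03  2.07 -0.01  0.68  1.45] open -0.2
```

View pics/w2.png

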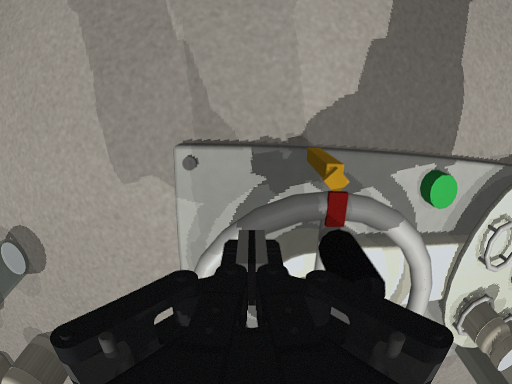

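View pics/c2.png

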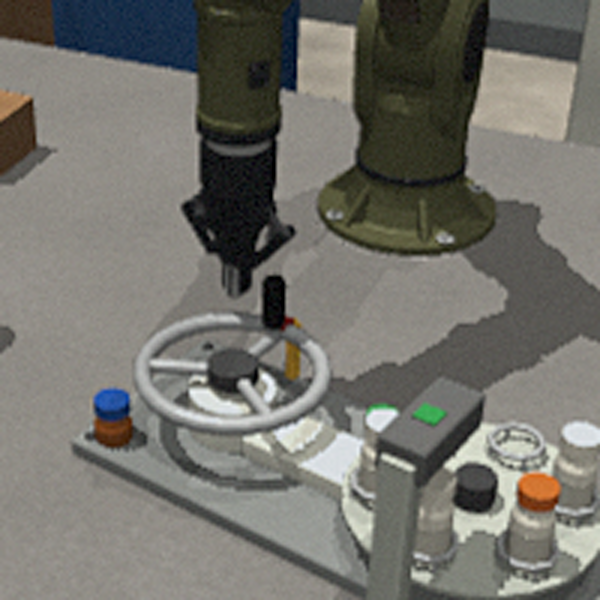

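Call:
step_arm:
  moves: [0,0,1,-3,4,-4,1,0,0,0,-2,4,-4,1,0,0,0,0,2,0,1,0,0,0,0,0,0,1]

```text
time_s: 2.8
tcp_pos: [467.3, -33.2, 310.1]
tcp_rot: [0.002, 0.098, 0.995, -0.001]
ft_force: [-0.9, -0.2, -0.2]
opening: -0.1
```

```bash
python3 -c "
from h import *
st()"
```

```text
t 2.8 world [467.3 -33.2 310.1] idx [-68.6 -37.6] yaw err 0.2 tilt [-0.005 -0.001 -1.   ] F idx [-0.86 -0.38 -0.24] q [-0.01  0.38  0.04  2.04 -0.02  0.72  1.41] open -0.1
```

Call:
step_arm:
  moves: [0,0,0,0,2,6,1]

```text
time_s: 2.88
tcp_pos: [468.3, -31.2, 305.6]
tcp_rot: [0.004, 0.098, 0.995, -0.001]
ft_force: [0.4, 0.0, -0.3]
opening: 0.0
```

Call:
step_arm:
  moves: [0,0,0,0,2,0,1]

```text
time_s: 2.97
tcp_pos: [468.6, -28.9, 305.2]
tcp_rot: [0.004, 0.098, 0.995, -0.001]
ft_force: [-0.5, 0.1, -0.5]
opening: -0.2
```

Call:
step_arm:
  moves: [0,0,0,0,2,0,1]

```text
time_s: 3.05
tcp_pos: [469.0, -26.8, 305.2]
tcp_rot: [0.004, 0.098, 0.995, -0.001]
ft_force: [-0.0, 0.0, 0.0]
opening: 0.1
```

```bash
python3 -c "
from h import *
st()"
```

```text
t 3.05 world [469.  -26.8 305.2] idx [-68.2 -31. ] yaw err 0.2 tilt [-0.008 -0.    -1.   ] F idx [-0.04  0.03  0.01] q [-0.02  0.39  0.04  2.04 -0.02  0.71  1.4 ] open 0.1
```

Call:
step_arm:
  moves: [0,0,0,1,1.5,0,1]

```text
time_s: 3.13
tcp_pos: [468.4, -24.9, 305.0]
tcp_rot: [0.004, 0.098, 0.995, -0.001]
ft_force: [-0.1, -0.0, 0.2]
opening: 0.0
```

Call:
step_arm:
  moves: [0,0,0,1,1,0,1]

```text
time_s: 3.22
tcp_pos: [467.5, -23.5, 304.9]
tcp_rot: [0.004, 0.098, 0.995, -0.001]
ft_force: [0.5, -0.1, -0.8]
opening: -0.0
```

Call:
step_arm:
  moves: [0,0,0,0,1,0,1]

```text
time_s: 3.3
tcp_pos: [467.4, -22.4, 304.8]
tcp_rot: [0.004, 0.098, 0.995, -0.001]
ft_force: [-0.5, -0.6, -0.4]
opening: 0.2
```

```bash
python3 -c "
from h import *
st();f=save('wrist','w3')"
```

```text
t 3.3 world [467.4 -22.4 304.8] idx [-70.6 -27. ] yaw err 0.2 tilt [-0.007 -0.001 -1.   ] F idx [-0.41 -0.72 -0.37] q [-0.03  0.38  0.04  2.05 -0.02  0.7   1.39] open 0.2
```

View pics/w3.png

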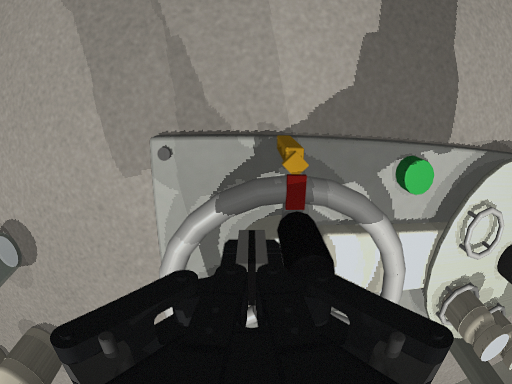

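The finger back (about x=268) is now a few mm from the handle (about x=283), and the mark is still at the pointer at (295,175).

Call:
step_arm:
  moves: [0,0,0,0,1,0,1]

```text
time_s: 3.43
tcp_pos: [467.6, -21.4, 304.8]
tcp_rot: [0.004, 0.098, 0.995, -0.001]
ft_force: [1.3, 0.1, 0.2]
opening: 0.2
```

Call:
step_arm:
  moves: [0,0,0,0,1,0,1]

```text
time_s: 3.52
tcp_pos: [467.8, -20.7, 304.7]
tcp_rot: [0.003, 0.098, 0.995, -0.001]
ft_force: [0.2, -2.4, 0.9]
opening: -0.2
```

Call:
step_arm:
  moves: [0,0,0,0,1,0,1]

```text
time_s: 3.6
tcp_pos: [467.9, -20.2, 304.7]
tcp_rot: [0.003, 0.099, 0.995, -0.001]
ft_force: [-0.6, -3.0, 1.9]
opening: -0.1
```

Call:
step_arm:
  moves: [0,0,0,0,1,0,1]

```text
time_s: 3.68
tcp_pos: [468.0, -19.7, 304.7]
tcp_rot: [0.003, 0.099, 0.995, -0.002]
ft_force: [-1.3, -2.4, 1.0]
opening: 0.2
```

Contact came at TCP world (467.7,−21.0), which is idx (−70.6,−25.6), with about 2.5 N on the tool. I'll compute the path of the shut fingertips behind the handle, with fixed orientation.

```bash
cat >> h.py <<'E'
from scipy.optimize import brentq
a,b=11.,13.6
def D(t):
    f=lambda s:np.linalg.norm(np.maximum(np.abs(s*t)-[a,b],0))-12
    return brentq(f,10,60)
def P(deg):
    p=np.radians(deg); t=np.array([np.sin(p),np.cos(p)]); return 70*np.array([-np.cos(p),np.sin(p)])-D(t)*t+[-.6,0]
def plan(degs):
    s=st(); d=s['tcp_pos'][:2]-C; c=np.array([d@ex,d@ey])
    # estimate handle angle from contact
    ang=np.linspace(-20,380,4001); A=np.array([P(x) for x in ang]); dd=np.hypot(*(A-c).T); i=dd.argsort()[:1]; print('nearest deg',ang[i],dd[i].round(1))
    for g in degs:
        q=P(g); m=q-c; print(g,'P',q.round(1),'tool dx dy',(-m[0]).round(1),m[1].round(1)); c=q
E
python3 -c "
from h import *
plan(range(6,361,6))"
```

```text
t 3.68 world [468.  -19.7 304.7] idx [-70.6 -24.2] yaw err 0.1 tilt [-0.007 -0.003 -1.   ] F idx [-0.76 -2.64  0.96] q [-0.04  0.39  0.04  2.04 -0.02  0.71  1.38] open 0.2
nearest deg [1.] [0.5]
6 P [-72.9 -18.3] tool dx dy 2.3 5.9
12 P [-74.5 -11. ] tool dx dy 1.6 7.2
18 P [-75.5  -4. ] tool dx dy 1.0 7.1
24 P [-75.9   2.9] tool dx dy 0.5 6.8
30 P [-75.7   9.9] tool dx dy -0.2 7.0
36 P [-74.5  17.3] tool dx dy -1.2 7.4
42 P [-72.3  25. ] tool dx dy -2.2 7.6
48 P [-69.   32.6] tool dx dy -3.4 7.7
54 P [-64.4  40.2] tool dx dy -4.6 7.5
60 P [-58.6  47.3] tool dx dy -5.8 7.2
66 P [-52.1  53.7] tool dx dy -6.5 6.4
72 P [-45.2  59.1] tool dx dy -6.8 5.4
78 P [-38.2  63.6] tool dx dy -7.1 4.5
84 P [-30.9  67.2] tool dx dy -7.2 3.6
90 P [-23.6  70. ] tool dx dy -7.3 2.8
96 P [-16.3  72. ] tool dx dy -7.3 2.0
102 P [-9.  73.4] tool dx dy -7.2 1.3
108 P [-2. 74.] tool dx dy -7.1 0.7
114 P [ 4.9 74.2] tool dx dy -6.8 0.1
120 P [11.4 73.9] tool dx dy -6.5 -0.3
126 P [17.9 73.1] tool dx dy -6.5 -0.8
132 P [24.7 71.4] tool dx dy -6.8 -1.7
138 P [31.7 68.7] tool dx dy -7.0 -2.7
144 P [38.7 65. ] 
[... 737 characters left out ...]
37.  -63.6] tool dx dy 7.1 -4.5
264 P [ 29.7 -67.2] tool dx dy 7.2 -3.6
270 P [ 22.4 -70. ] tool dx dy 7.3 -2.8
276 P [ 15.1 -72. ] tool dx dy 7.3 -2.0
282 P [  7.8 -73.4] tool dx dy 7.2 -1.3
288 P [  0.8 -74. ] tool dx dy 7.1 -0.7
294 P [ -6.1 -74.2] tool dx dy 6.8 -0.1
300 P [-12.6 -73.9] tool dx dy 6.5 0.3
306 P [-19.1 -73.1] tool dx dy 6.5 0.8
312 P [-25.9 -71.4] tool dx dy 6.8 1.7
318 P [-32.9 -68.7] tool dx dy 7.0 2.7
324 P [-39.9 -65. ] tool dx dy 7.0 3.8
330 P [-46.7 -60.1] tool dx dy 6.8 4.9
336 P [-53.2 -54.1] tool dx dy 6.4 6.0
342 P [-58.9 -47.2] tool dx dy 5.7 6.8
348 P [-63.6 -40.2] tool dx dy 4.8 7.1
354 P [-67.5 -32.9] tool dx dy 3.9 7.2
360 P [-70.6 -25.6] tool dx dy 3.1 7.3
```

Call:
step_arm:
  moves: [0,0,0,2,6,0,1,0,0,0,1.5,7,0,1,0,0,0,1,7,0,1,0,0,0,0.5,7,0,1,0,0,0,0,7,0,1]

```text
time_s: 4.1
tcp_pos: [469.3, 14.2, 304.5]
tcp_rot: [0.003, 0.102, 0.995, -0.003]
ft_force: [-1.5, -2.2, 1.9]
opening: 0.3
```

```bash
python3 -c "
from h import *
plan([30,36,42,48,54,60,66,72]);f=save('wrist','w4')"
```

```text
t 4.1 world [469.3  14.2 304.5] idx [-76.    9.2] yaw err -0.2 tilt [-0.006 -0.005 -1.   ] F idx [-1.07 -2.41  1.86] q [-0.11  0.39  0.04  2.04 -0.01  0.71  1.3 ] open 0.3
nearest deg [29.4] [0.3]
30 P [-75.7   9.9] tool dx dy -0.3 0.7
36 P [-74.5  17.3] tool dx dy -1.2 7.4
42 P [-72.3  25. ] tool dx dy -2.2 7.6
48 P [-69.   32.6] tool dx dy -3.4 7.7
54 P [-64.4  40.2] tool dx dy -4.6 7.5
60 P [-58.6  47.3] tool dx dy -5.8 7.2
66 P [-52.1  53.7] tool dx dy -6.5 6.4
72 P [-45.2  59.1] tool dx dy -6.8 5.4
```

View pics/w4.png

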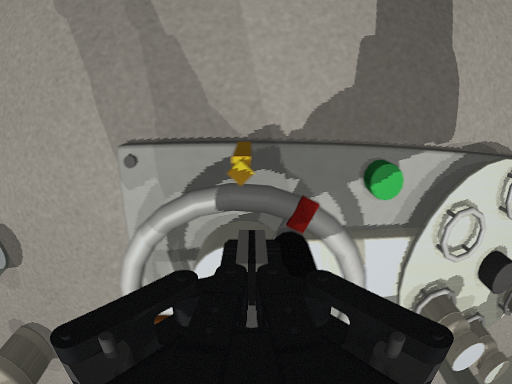

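The mark has moved clockwise to (303,214), away from the pointer at (240,170), and contact is kept. Continuing.

Call:
step_arm:
  moves: [0,0,0,-1.5,8,0,1,0,0,0,-2.2,7.6,0,1,0,0,0,-3.4,7.7,0,1,0,0,0,-4.6,7.5,0,1,0,0,0,-5.8,7.2,0,1,0,0,0,-6.5,6.4,0,1,0,0,0,-6.8,5.4,0,1]

```text
time_s: 4.73
tcp_pos: [509.9, 65.8, 303.6]
tcp_rot: [-0.001, 0.098, 0.995, -0.002]
ft_force: [-3.6, -0.1, 2.7]
opening: -0.1
```

```bash
python3 -c "
from h import *
plan(range(72,133,6))"
```

```text
t 4.73 world [509.9  65.8 303.6] idx [-46.5  67.9] yaw err 0.2 tilt [ 0.002 -0.004 -1.   ] F idx [-3.49 -0.8   2.73] q [-0.2   0.45  0.03  1.93 -0.01  0.77  1.21] open -0.1
nearest deg [74.6] [8.]
72 P [-45.2  59.1] tool dx dy -1.3 -8.8
78 P [-38.2  63.6] tool dx dy -7.1 4.5
84 P [-30.9  67.2] tool dx dy -7.2 3.6
90 P [-23.6  70. ] tool dx dy -7.3 2.8
96 P [-16.3  72. ] tool dx dy -7.3 2.0
102 P [-9.  73.4] tool dx dy -7.2 1.3
108 P [-2. 74.] tool dx dy -7.1 0.7
114 P [ 4.9 74.2] tool dx dy -6.8 0.1
120 P [11.4 73.9] tool dx dy -6.5 -0.3
126 P [17.9 73.1] tool dx dy -6.5 -0.8
132 P [24.7 71.4] tool dx dy -6.8 -1.7
```

Call:
step_arm:
  moves: [0,0,0,-7,-2,0,1,0,0,0,-7.5,-1,0,1,0,0,0,-7.5,1,0,1,0,0,0,-7.5,1,0,1]

```text
time_s: 5.07
tcp_pos: [542.4, 60.6, 303.5]
tcp_rot: [-0.001, 0.097, 0.995, -0.001]
ft_force: [-3.4, 0.4, 2.7]
opening: 0.3
```

```bash
python3 -c "
from h import *
plan(range(96,145,6))"
```

```text
t 5.07 world [542.4  60.6 303.5] idx [-13.6  69.3] yaw err 0.4 tilt [ 0.002 -0.002 -1.   ] F idx [-3.43 -0.27  2.74] q [-0.18  0.49  0.03  1.85 -0.02  0.81  1.24] open 0.3
nearest deg [97.7] [3.2]
96 P [-16.3  72. ] tool dx dy 2.7 2.7
102 P [-9.  73.4] tool dx dy -7.2 1.3
108 P [-2. 74.] tool dx dy -7.1 0.7
114 P [ 4.9 74.2] tool dx dy -6.8 0.1
120 P [11.4 73.9] tool dx dy -6.5 -0.3
126 P [17.9 73.1] tool dx dy -6.5 -0.8
132 P [24.7 71.4] tool dx dy -6.8 -1.7
138 P [31.7 68.7] tool dx dy -7.0 -2.7
144 P [38.7 65. ] tool dx dy -7.0 -3.8
```

Call:
step_arm:
  moves: [0,0,0,-5,2.5,0,1,0,0,0,-7,1.5,0,1,0,0,0,-7,0.5,0,1,0,0,0,-6.5,0,0,1,0,0,0,-6.5,-0.5,0,1]

```text
time_s: 5.48
tcp_pos: [578.9, 57.2, 303.3]
tcp_rot: [-0.001, 0.098, 0.995, -0.001]
ft_force: [-5.0, 1.7, -0.0]
opening: -0.0
```

```bash
python3 -c "
from h import *
plan(range(126,181,6));f=save('top','t5');c=f['frame'][130:260,110:310][:,:,::-1]; cv2.imwrite('pics/c5.png',cv2.resize(c,None,fx=4,fy=4,interpolation=cv2.INTER_CUBIC))"
```

```text
t 5.48 world [578.9  57.2 303.3] idx [22.8 73.2] yaw err 0.2 tilt [ 0.001 -0.002 -1.   ] F idx [-5.22  0.7  -0.02] q [-0.16  0.54  0.03  1.76 -0.02  0.85  1.25] open -0.0
nearest deg [130.1] [1.2]
126 P [17.9 73.1] tool dx dy 5.0 -0.1
132 P [24.7 71.4] tool dx dy -6.8 -1.7
138 P [31.7 68.7] tool dx dy -7.0 -2.7
144 P [38.7 65. ] tool dx dy -7.0 -3.8
150 P [45.5 60.1] tool dx dy -6.8 -4.9
156 P [52.  54.1] tool dx dy -6.4 -6.0
162 P [57.7 47.2] tool dx dy -5.7 -6.8
168 P [62.4 40.2] tool dx dy -4.8 -7.1
174 P [66.3 32.9] tool dx dy -3.9 -7.2
180 P [69.4 25.6] tool dx dy -3.1 -7.3
```

View pics/c5.png

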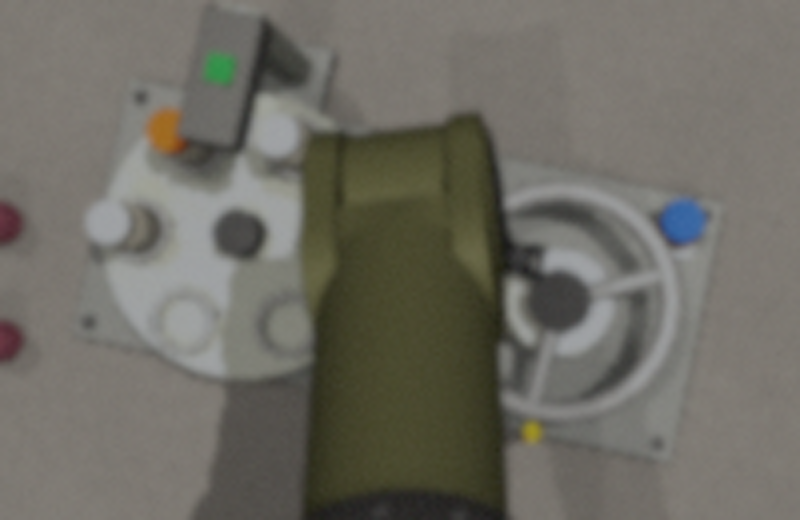

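The arm hides the handle, but the wheel has turned and the orange cap, at (168,130) in the crop, is moving toward the head. All bottles are upright.

Call:
step_arm:
  moves: [0,0,0,-5,-3,0,1,0,0,0,-6.5,-3.5,0,1,0,0,0,-6.5,-4,0,1,0,0,0,-6.5,-5,0,1,0,0,0,-6,-5.5,0,1]

```text
time_s: 5.95
tcp_pos: [607.9, 30.6, 303.1]
tcp_rot: [-0.0, 0.097, 0.995, 0.0]
ft_force: [-0.1, 3.2, -0.4]
opening: 0.2
```

```bash
python3 -c "
from h import *
plan(range(150,205,6))"
```

```text
t 5.95 world [607.9  30.6 303.1] idx [56.5 52.9] yaw err 0.4 tilt [ 0.     0.001 -1.   ] F idx [-0.7   3.15 -0.39] q [-0.11  0.57  0.03  1.68 -0.02  0.89  1.31] open 0.2
nearest deg [158.5] [2.7]
150 P [45.5 60.1] tool dx dy 11.0 7.1
156 P [52.  54.1] tool dx dy -6.4 -6.0
162 P [57.7 47.2] tool dx dy -5.7 -6.8
168 P [62.4 40.2] tool dx dy -4.8 -7.1
174 P [66.3 32.9] tool dx dy -3.9 -7.2
180 P [69.4 25.6] tool dx dy -3.1 -7.3
186 P [71.7 18.3] tool dx dy -2.3 -7.3
192 P [73.3 11. ] tool dx dy -1.6 -7.2
198 P [74.3  4. ] tool dx dy -1.0 -7.1
204 P [74.7 -2.9] tool dx dy -0.5 -6.8
```

Call:
step_arm:
  moves: [0,0,0,-3,-6.5,0,1,0,0,0,-3.5,-7,0,1,0,0,0,-3,-7,0,1,0,0,0,-2.5,-7,0,1,0,0,0,-2,-7,0,1]

```text
time_s: 6.37
tcp_pos: [618.0, -9.5, 303.0]
tcp_rot: [0.002, 0.096, 0.995, 0.001]
ft_force: [0.6, 3.7, -0.9]
opening: 0.0
```

```bash
python3 -c "
from h import *
plan(range(180,241,6))"
```

```text
t 6.37 world [618.   -9.5 303. ] idx [74.3 15.6] yaw err 0.4 tilt [-0.004  0.003 -1.   ] F idx [-0.2   3.75 -0.91] q [-0.04  0.58  0.02  1.66 -0.02  0.89  1.37] open 0.0
nearest deg [188.6] [1.9]
180 P [69.4 25.6] tool dx dy 4.9 10.0
186 P [71.7 18.3] tool dx dy -2.3 -7.3
192 P [73.3 11. ] tool dx dy -1.6 -7.2
198 P [74.3  4. ] tool dx dy -1.0 -7.1
204 P [74.7 -2.9] tool dx dy -0.5 -6.8
210 P [74.5 -9.9] tool dx dy 0.2 -7.0
216 P [ 73.3 -17.3] tool dx dy 1.2 -7.4
222 P [ 71.1 -25. ] tool dx dy 2.2 -7.6
228 P [ 67.8 -32.6] tool dx dy 3.4 -7.7
234 P [ 63.2 -40.2] tool dx dy 4.6 -7.5
240 P [ 57.4 -47.3] tool dx dy 5.8 -7.2
```

Call:
step_arm:
  moves: [0,0,0,0,-6,0,1,0,0,0,0,-7,0,1,0,0,0,0.5,-7,0,1,0,0,0,0.5,-7,0,1,0,0,0,1.5,-7,0,1]

```text
time_s: 6.78
tcp_pos: [608.9, -47.1, 303.2]
tcp_rot: [0.003, 0.097, 0.995, 0.001]
ft_force: [3.0, 2.2, -0.2]
opening: -0.2
```

```bash
python3 -c "
from h import *
plan(range(216,259,6))"
```

```text
t 6.78 world [608.9 -47.1 303.2] idx [ 73.  -23.1] yaw err 0.3 tilt [-0.007  0.002 -1.   ] F idx [ 2.46  2.7  -0.2 ] q [ 0.02  0.57  0.02  1.68 -0.02  0.88  1.43] open -0.2
nearest deg [220.2] [1.1]
216 P [ 73.3 -17.3] tool dx dy -0.4 5.7
222 P [ 71.1 -25. ] tool dx dy 2.2 -7.6
228 P [ 67.8 -32.6] tool dx dy 3.4 -7.7
234 P [ 63.2 -40.2] tool dx dy 4.6 -7.5
240 P [ 57.4 -47.3] tool dx dy 5.8 -7.2
246 P [ 50.9 -53.7] tool dx dy 6.5 -6.4
252 P [ 44.  -59.1] tool dx dy 6.8 -5.4
258 P [ 37.  -63.6] tool dx dy 7.1 -4.5
```

Call:
step_arm:
  moves: [0,0,0,3,-5,0,1,0,0,0,3.5,-6.5,0,1,0,0,0,4.5,-6,0,1,0,0,0,5.5,-5,0,1]

```text
time_s: 7.12
tcp_pos: [587.5, -70.3, 303.4]
tcp_rot: [0.005, 0.098, 0.995, -0.0]
ft_force: [2.9, 1.2, -1.5]
opening: -0.2
```

```bash
python3 -c "
from h import *
plan(range(234,283,6))"
```

```text
t 7.12 world [587.5 -70.3 303.4] idx [ 56.6 -50. ] yaw err 0.2 tilt [-0.011  0.001 -1.   ] F idx [ 2.62  1.77 -1.53] q [ 0.06  0.55  0.02  1.74 -0.02  0.85  1.47] open -0.2
nearest deg [241.6] [1.3]
234 P [ 63.2 -40.2] tool dx dy -6.6 9.9
240 P [ 57.4 -47.3] tool dx dy 5.8 -7.2
246 P [ 50.9 -53.7] tool dx dy 6.5 -6.4
252 P [ 44.  -59.1] tool dx dy 6.8 -5.4
258 P [ 37.  -63.6] tool dx dy 7.1 -4.5
264 P [ 29.7 -67.2] tool dx dy 7.2 -3.6
270 P [ 22.4 -70. ] tool dx dy 7.3 -2.8
276 P [ 15.1 -72. ] tool dx dy 7.3 -2.0
282 P [  7.8 -73.4] tool dx dy 7.2 -1.3
```

Call:
step_arm:
  moves: [0,0.6,0,6,-4.5,0,1,0,0,0,6.5,-4.5,0,1,0,0,0,7,-4,0,1,0,0,0,7,-2.5,0,1]

```text
time_s: 7.45
tcp_pos: [555.2, -83.3, 303.5]
tcp_rot: [0.0, 0.099, 0.995, -0.001]
ft_force: [3.2, -0.8, -2.9]
opening: -0.2
```

```bash
python3 -c "
from h import *
plan(range(264,301,6))"
```

```text
t 7.45 world [555.2 -83.3 303.5] idx [ 27.6 -69.2] yaw err 0.1 tilt [-0.001 -0.001 -1.   ] F idx [ 3.26 -0.13 -2.95] q [ 0.09  0.51  0.03  1.81 -0.02  0.82  1.49] open -0.2
nearest deg [266.1] [1.]
264 P [ 29.7 -67.2] tool dx dy -2.2 2.0
270 P [ 22.4 -70. ] tool dx dy 7.3 -2.8
276 P [ 15.1 -72. ] tool dx dy 7.3 -2.0
282 P [  7.8 -73.4] tool dx dy 7.2 -1.3
288 P [  0.8 -74. ] tool dx dy 7.1 -0.7
294 P [ -6.1 -74.2] tool dx dy 6.8 -0.1
300 P [-12.6 -73.9] tool dx dy 6.5 0.3
```

To 294: dx 33.7, dy −5.

Call:
step_arm:
  moves: [0,0,0,6,-1.5,0,1,0,0,0,7,-1.5,0,1,0,0,0,7,-1,0,1,0,0,0,7,-0.5,0,1,0,0,0,6,0.5,0,1]

```text
time_s: 7.87
tcp_pos: [517.6, -81.7, 303.7]
tcp_rot: [0.0, 0.1, 0.995, -0.001]
ft_force: [2.3, -3.3, -1.7]
opening: 0.2
```

```bash
python3 -c "
from h import *
plan(range(294,343,6))"
```

```text
t 7.87 world [517.6 -81.7 303.7] idx [ -9.7 -75.1] yaw err 0.0 tilt [-0.001 -0.002 -1.   ] F idx [ 2.88 -2.8  -1.65] q [ 0.09  0.46  0.03  1.91 -0.01  0.78  1.5 ] open 0.2
nearest deg [297.2] [1.]
294 P [ -6.1 -74.2] tool dx dy -3.6 0.9
300 P [-12.6 -73.9] tool dx dy 6.5 0.3
306 P [-19.1 -73.1] tool dx dy 6.5 0.8
312 P [-25.9 -71.4] tool dx dy 6.8 1.7
318 P [-32.9 -68.7] tool dx dy 7.0 2.7
324 P [-39.9 -65. ] tool dx dy 7.0 3.8
330 P [-46.7 -60.1] tool dx dy 6.8 4.9
336 P [-53.2 -54.1] tool dx dy 6.4 6.0
342 P [-58.9 -47.2] tool dx dy 5.7 6.8
```

Call:
step_arm:
  moves: [0,0,0,6,1,0,1,0,0,0,6.5,1.5,0,1,0,0,0,6.5,2,0,1,0,0,0,6,2.5,0,1]

```text
time_s: 8.2
tcp_pos: [491.5, -69.6, 303.8]
tcp_rot: [0.0, 0.1, 0.995, -0.002]
ft_force: [1.4, -2.2, -0.9]
opening: -0.4
```

```bash
python3 -c "
from h import *
plan(range(318,361,6))"
```

```text
t 8.2 world [491.5 -69.6 303.8] idx [-37.6 -68.5] yaw err -0.0 tilt [-0.001 -0.004 -1.   ] F idx [ 1.76 -1.84 -0.91] q [ 0.07  0.42  0.03  1.98 -0.01  0.74  1.47] open -0.4
nearest deg [321.2] [1.9]
318 P [-32.9 -68.7] tool dx dy -4.7 -0.2
324 P [-39.9 -65. ] tool dx dy 7.0 3.8
330 P [-46.7 -60.1] tool dx dy 6.8 4.9
336 P [-53.2 -54.1] tool dx dy 6.4 6.0
342 P [-58.9 -47.2] tool dx dy 5.7 6.8
348 P [-63.6 -40.2] tool dx dy 4.8 7.1
354 P [-67.5 -32.9] tool dx dy 3.9 7.2
360 P [-70.6 -25.6] tool dx dy 3.1 7.3
```

Call:
step_arm:
  moves: [0,0,0,5.5,4.5,0,1,0,0,0,5.5,5,0,1,0,0,0,5,5,0,1,0,0,0,4,5,0,1]

```text
time_s: 8.53
tcp_pos: [471.9, -45.3, 303.6]
tcp_rot: [-0.002, 0.101, 0.995, -0.003]
ft_force: [-0.0, -3.8, -0.2]
opening: 0.2
```

```bash
python3 -c "
from h import *
plan(range(342,361,3));f=save('wrist','w6')"
```

```text
t 8.53 world [471.9 -45.3 303.6] idx [-61.7 -48.5] yaw err -0.1 tilt [ 0.004 -0.006 -1.   ] F idx [ 0.74 -3.76 -0.21] q [ 0.02  0.4   0.03  2.03 -0.01  0.72  1.42] open 0.2
nearest deg [-17.6] [3.]
342 P [-58.9 -47.2] tool dx dy -2.8 1.3
345 P [-61.4 -43.7] tool dx dy 2.5 3.5
348 P [-63.6 -40.2] tool dx dy 2.3 3.6
351 P [-65.7 -36.6] tool dx dy 2.1 3.6
354 P [-67.5 -32.9] tool dx dy 1.8 3.6
357 P [-69.2 -29.3] tool dx dy 1.6 3.7
360 P [-70.6 -25.6] tool dx dy 1.4 3.7
```

View pics/w6.png

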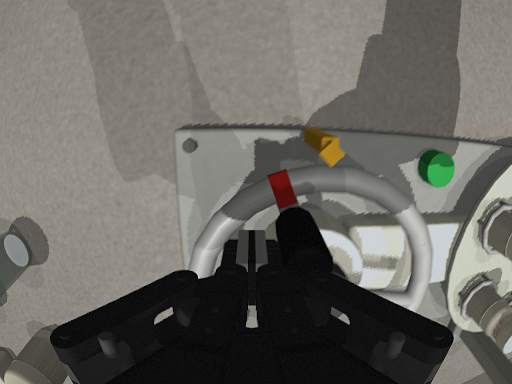

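The mark at (282,188) is about 18° short of the pointer at (330,152). Approaching slowly.

Call:
step_arm:
  moves: [0,0,0,2,4,0,1,0,0,0,2,4,0,1,0,0,0,1.5,3.5,0,1,0,0,0,1.5,3,0,1,0,0,0,0.5,1,0,1]

```text
time_s: 9.0
tcp_pos: [466.3, -24.7, 303.4]
tcp_rot: [-0.003, 0.099, 0.995, -0.002]
ft_force: [-0.5, -3.1, 1.1]
opening: -0.2
```

```bash
python3 -c "
from h import *
plan([360])"
```

```text
t 9.0 world [466.3 -24.7 303.4] idx [-71.3 -29.4] yaw err 0.1 tilt [ 0.006 -0.005 -1.   ] F idx [ 0.1  -3.14  1.1 ] q [-0.02  0.39  0.02  2.04 -0.01  0.72  1.38] open -0.2
nearest deg [357.5] [2.]
360 P [-70.6 -25.6] tool dx dy -0.7 3.8
```

Call:
step_arm:
  moves: [0,0,0,0,1.5,0,1,0,0,0,-0.5,1.5,0,1,0,0,0,-0.5,1,0,1]

```text
time_s: 9.25
tcp_pos: [468.0, -20.5, 303.3]
tcp_rot: [-0.004, 0.099, 0.995, -0.002]
ft_force: [-1.0, -3.2, 0.5]
opening: -0.0
```

```bash
python3 -c "
from h import *
plan([360]);f=save('wrist','w7')
for n in ['w7']:
  pass
c=f['frame'][110:230,220:380][:,:,::-1]; cv2.imwrite('pics/c7.png',cv2.resize(c,None,fx=4,fy=4,interpolation=cv2.INTER_CUBIC))
s=robot.observe()
def an(fn,s):
  f=dict(np.load(fn)); hsv=cv2.cvtColor(f['frame'],cv2.COLOR_RGB2HSV); m=cv2.inRange(hsv,(0,150,60),(6,255,255)); k=m*0;k[120:230,250:350]=m[120:230,250:350]; M=cv2.moments(k,True); u,v=M['m10']/M['m00'],M['m01']/M['m00'];print(u,v,wray(f,s,u,v,98))
an('pics/w7.npz',s)
"
```

```text
t 9.25 world [468.  -20.5 303.3] idx [-70.4 -25. ] yaw err 0.1 tilt [ 0.007 -0.005 -1.   ] F idx [-0.39 -3.35  0.46] q [-0.03  0.39  0.02  2.04 -0.01  0.72  1.37] open -0.0
nearest deg [360.4] [0.4]
360 P [-70.6 -25.6] tool dx dy 0.2 -0.6
293.44530046224963 196.90292758089367 (array([456.2,   7.3,  98. ]), array([-87.6,  -0.1]))
```

View pics/c7.png

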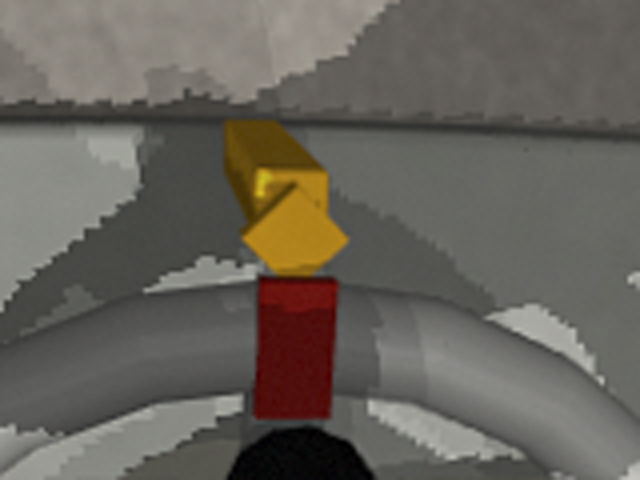

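The mark's centre at (297,350) sits right under the pointer's tip at (295,275) in the crop. I'll compare this with the starting picture from nearly the same pose.

```bash
python3 -c "
from h import *
s=robot.observe(); s3=dict(tcp_pos=np.array([467.4,-22.4,304.8]),tcp_rot=np.array([.004,.098,.995,-.001]))
for fn,ss in [('w3',s3),('w7',s)]:
  f=dict(np.load('pics/%s.npz'%fn)); hsv=cv2.cvtColor(f['frame'],cv2.COLOR_RGB2HSV)
  o=[]
  for lo,hi,z in [((0,150,60),(6,255,255),98),((15,150,150),(35,255,255),93)]:
    m=cv2.inRange(hsv,lo,hi); k=m*0;k[130:230,250:350]=m[130:230,250:350]; M=cv2.moments(k,True); u,v=M['m10']/M['m00'],M['m01']/M['m00']; p=wray(f,ss,u,v,z)[1]; o.append(p); print(fn,M['m00'],round(u,2),round(v,2),p)
  print('mark-pointer along y',(o[0]-o[1])[1], 'mark angle deg',np.degrees(np.arctan2(o[0][1],-o[0][0])))
"
```

```text
w3 645.0 295.58 191.96 [-87.7  -0.2]
w3 383.0 295.25 160.73 [-106.5   -0.5]
mark-pointer along y 0.3 mark angle deg -0.13066289666491898
w7 649.0 293.45 196.9 [-87.6  -0.1]
w7 394.0 293.58 165.31 [-1.065e+02 -1.000e-01]
mark-pointer along y 0.0 mark angle deg -0.06540611258552544
```

The wheel is back to within about 0.3° of the starting mark position. I'll withdraw straight back from the handle, then up.

Call:
step_arm:
  moves: [0,0,0,0,-5,0,1,0,0,0,0,-10,0,1,0,0,0,0,-15,0,1,0,0,0,0,-15,0,1,0,0,0,0,-5,-20,1,0,0,0,0,0,-30,1,0,0,0,0,0,-30,1,0,0,0,0,0,-30,1,0,0,0,0,-20,-20,1,0,0,0,10,-30,0,1,0,0,0,10,-30,0,1,0,0,0,0,-20,0,1]

```text
time_s: 10.3
tcp_pos: [418.5, -169.7, 439.8]
tcp_rot: [-0.003, 0.095, 0.996, 0.0]
ft_force: [-0.4, -0.3, -1.1]
opening: 0.1
```

Call:
step_arm:
  moves: [0,0,0,0,-30,0,1,0,0,0,0,-30,0,1,0,0,0,0,-30,0,1,0,0,0,0,-10,0,1,0,0,0,0,0,0,1,0,0,0,0,0,0,1]

```text
time_s: 10.8
tcp_pos: [392.7, -280.0, 440.9]
tcp_rot: [-0.001, 0.099, 0.995, -0.0]
ft_force: [0.3, -0.1, -0.7]
opening: -0.1
```

```bash
python3 -c "
from h import *
st();f=save('top','t8');c=f['frame'][130:260,110:310][:,:,::-1]; cv2.imwrite('pics/c8.png',cv2.resize(c,None,fx=4,fy=4,interpolation=cv2.INTER_CUBIC)); save('scene','s8')
for fn in ['top0','t8']:
  f=dict(np.load('pics/%s.npz'%fn)); hsv=cv2.cvtColor(f['frame'],cv2.COLOR_RGB2HSV)
  for n,lo,hi,z in [('orange',(8,150,100),(18,255,255),145),('yellow',(20,130,80),(35,255,255),93),('red',(0,150,80),(6,255,255),99),('blue',(105,120,60),(125,255,255),70),('green',(45,120,60),(85,255,255),40)]:
    m=cv2.inRange(hsv,np.array(lo),np.array(hi)); k=m*0;k[130:260,110:310]=m[130:260,110:310]; N,l,S,ce=cv2.connectedComponentsWithStats(k)
    for i in range(1,N):
      if S[i,4]>3: print(fn,n,S[i,4],ce[i].round(1),pt(f,*ce[i],z).round(1))
"
```

```text
t 10.8 world [ 392.7 -280.   440.9] idx [ -92.6 -294.3] yaw err 0.1 tilt [ 0.002 -0.001 -1.   ] F idx [ 0.29 -0.02 -0.69] q [ 0.44  0.25  0.16  1.8  -0.04  1.09  1.99] open -0.1
top0 orange 80 [144.4 168.5] [653.5 314.  145. ]
top0 yellow 15 [242.4 237.6] [436.6  11.4  93. ]
top0 red 9 [243.3 232.7] [452.6   8.1  99. ]
top0 blue 82 [280.2 185.1] [ 607.7 -112.    70. ]
top0 green 35 [164.5 146.7] [742.3 280.7  40. ]
top0 green 56 [208.4 222.7] [483.5 128.9  40. ]
t8 orange 20 [173.6 161. ] [676.7 223.5 145. ]
t8 yellow 15 [242.4 237.4] [437.2  11.4  93. ]
t8 red 9 [243.3 232.7] [452.6   8.1  99. ]
t8 blue 81 [280.3 185. ] [ 608.1 -112.4   70. ]
t8 green 34 [164.5 146.7] [742.5 280.9  40. ]
t8 green 55 [208.5 222.7] [483.5 128.6  40. ]
```

View pics/c8.png

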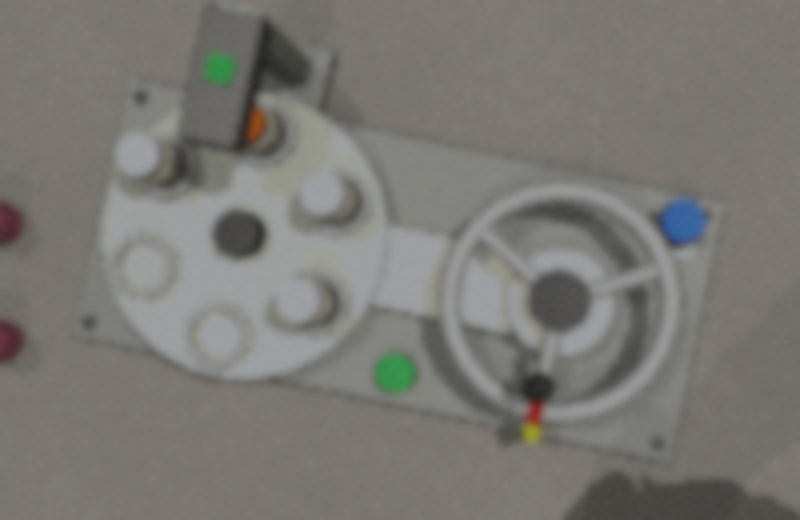

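View pics/s8.png

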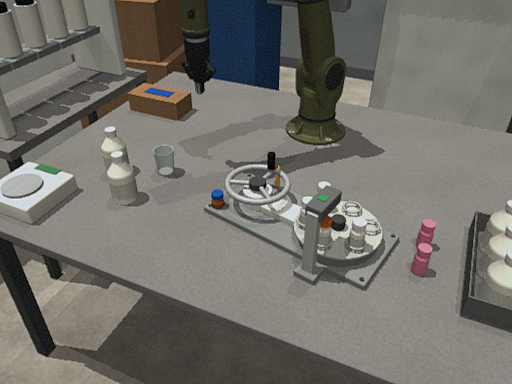

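The orange cap is now under the reading head, at (258,125) in the crop, and the red mark is at the pointer at (534,412). All bottles are upright, the bystanders haven't moved and the hand is clear.

```bash
python3 -c "
from h import *
print(robot.finish_job())"
```

```text
the job is handed in; nothing more can be done
None
```

I pushed the handle clockwise through one full turn with shut fingertips, never gripping it or turning it back. Then I withdrew the hand and handed the job in at about 11 s.

- **Wheel:** in the wrist picture taken just before I let go, the red mark was within about 0.3 mm of the pointer. That is the same as at the start, to within about 0.1°. In the top view the mark's pixel position is identical before and after.
- **Bottles:** the orange-capped bottle stands under the reading head, and the other sample bottles are upright in their rings. The head hides part of the orange cap in the last pictures.
- **Bystanders:** the jar and the spare cap measured within 0.5 mm of where they began. The wide bottles, the beaker and the pink look-alikes I checked only by eye, and they look unmoved.
- **Forces and tracking:** the force was about 2–5 N wherever I read it during the push. The arm drifted up to 8 mm off the planned path at about 75° of the turn; I corrected this, and contact with the handle was kept.

No check failed. The scene camera's depth put the wheel's axis about 7 mm off the top view's value. I took that as bias from seeing the rim side-on and used the top view's position.

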